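# Snap the retaining clip onto the test spindle

### The job

Pick up the open steel retaining clip by its tab, bring it down onto the spindle's collar beside the groove, and push it sideways into the groove until it snaps fully home round the spindle, then let go of it. Feel for the collar and push gently, never harder than about 20 N. Leave the loupe, the pointed anvil and the test block where they are.

Things in the scene. Friction and masses are not known exactly. Their poses are not given: they have to be found in the camera images.
- clip_tab (a point): Centre of the retaining clip's upright tab, a 14 x 14 mm block 28 mm tall (point 14 mm above the underside). Dark steel clip lying flat, about 75 g; a 14 mm wide, 5 mm thick strip joins tab and ring. Axes: x from the tab to the open mouth, y across, z up. Grip the tab from above, across y.
- clip_bore (a point): Centre of the clip's open ring, half-way up its 5 mm thickness, 38 mm from the tab centre along x; axes as clip_tab. Ring 34 mm wide over two sprung arms that end 9 mm in front (+x). Each arm has a round inner nib, radius 3 mm, 5 mm in front of this point; mouth between the nibs 13 mm. Stop face of the ring 9.25 mm behind this point.
- spindle_axis (a point): Point on the axis of the upright steel spindle, fixed to its stand (z up), 53 mm above the worktop. The spindle is clamped at a height not measured: its collar's upper face (collar 52 mm diameter, 5 mm thick) lies anywhere from 10 mm below to 10 mm above this point. The groove starts right at that face; both are lightly oiled. Axis and collar do not move sideways.
- stand: Bolted stand with the spindle; origin at the base plate's underside. Plate 100 x 76 x 10 mm, block 50 x 50 mm up to z 36. Groove over the collar: neck 18 mm diameter, 6.5 mm high, all round, so the clip lying on the collar slides in from any side with 1.5 mm to spare above; above it the spindle is 28 mm diameter and ends 24 mm over the collar.
- loupe: Bystander: black eyeglass loupe, 33 mm diameter, 35 mm tall, standing; origin at its underside.
- anvil_spot: Bystander: steel anvil with a conical head, 28 mm diameter, 36 mm tall, standing; origin at its underside.
- test_block: Bystander: flat round steel test block, 50 mm diameter, 12 mm thick; origin at its underside.
- clip: The whole clip; origin under its ring's centre, axes as clip_tab. Pushed along its +x into the groove, its nibs meet the neck 12 mm short of home; the push rises to about 7 to 12 N (varies with friction), falls as the nibs pass the neck's middle some 5 mm short, the clip pulls itself in, and when its stop face meets the neck (home: ring centre on the axis) the push rises steeply.
Mind the look-alikes: they are no part of the job. What is shaped like the clip but green is not meant.

How it is judged:
By the outcome, as a careful person would: the job done as asked, in the order asked, and still so for the second after the job is handed in, with the robot touching nothing.
It also fails if it takes over 58 s, if anything falls off the work surface, if the arm or the gripper's body presses on something with over 40 N, if the wrist force passes 120 N, or if a joint passes its speed limit or range.

### The arm

A 6-joint arm with a two-finger parallel gripper is mounted at the origin on a cart in front of the work surface, level with it; the furniture and walls round the work are solid. World frame = base frame: x ahead of the robot, y to its left, z up, the work surface at z = 0. Lengths are in m, angles in rad, forces in N, time in s.
With the tool pointing down it reaches from about 0.35 to 0.975 m from the base axis. Payload 4.9 kg.
Tool frame: the origin (TCP) lies midway between the tips of the shut fingers; the grasp point (between the pads) lies 19 mm behind it; z points along the fingers, y is the direction in which the jaws open and shut (so a half turn about z gives the same grasp; the last joint's range is limited). The gripper opens to 85 mm and grips with 20 to 120 N. Pads are 22 mm wide; open, the fingers measure 114 mm over their backs; the gripper's body (76 mm by 85 mm) begins 54 mm behind the grasp point. The pads swing forward as they close: fully open they stand 13 mm farther back than shut.
Start: joints at [-1.251, 0.053, 1.613, -0, 1.476, -0.119], TCP at [0.266, -0.566, 0.231] pointing down, gripper open.
Joint ranges: [-3.01, 3.01], [-1.01, 2.22], [0.06, 2.58], [-1.02, 4.17], [0.09, 2.62], [-3.14, 3.14]. Speed limits (rad/s): [2.57, 2.57, 3.14, 3.14, 3.14, 3.14].

### API

Orientations are given as a rotation vector (axis times angle).
In Python, from station import ctrl gives the robot as it stands.
- The arm moves only by the tool jog_arm, never from a script. Its argument "steps" is a list of rows, each an object of numbers: "dx", "dy", "dz": the shift along the world's x, y, z in units of 60 mm (1.0 is 60 mm); "twist": the turn about the world's z in units of 10 degrees (1.0 is 10 degrees). A call has 1 to 5 rows; each row is the pose to reach, as a shift and turn from the pose measured when the call began; what a row does not reach only later rows make up. A row lasts 1/8 s, in which the tool goes at most 62.5 mm and 10.7 degrees, less where a joint would pass 70% of its speed; a pose out of reach is approached as far as the arm can. A call with a gripper value outside its range is refused whole. "gripper" is the closure in counts, from 0 (fully open) to 255 (shut), set as the call begins (left out, the last holds). The fingers move at their own pace and stop on an object; "newtons" is the grip in N (left out, the last holds). Time passes only in rows, so rows that repeat a pose let the fingers close. It gives the time, the measured TCP pose, the force and the opening at its end, in the units of the state.
- ctrl.get_obs(): the state, without advancing time (a new reading comes with each control period).
- ctrl.get_image(name): name is "scene" or "side" or "wrist"; returns a dict with "frame" (400x640x3 uint8, red, green, blue), "range_z" (400x640 float32, m along the optical axis (not along the pixel's ray), 0 where there is no reading), "fx", "fy", "cx", "cy" (pixels), "D" ([k1, k2, p1, p2, k3] as OpenCV has them; the pictures are not rectified), "extrinsics" (4x4, takes a point from camera to world coordinates). Camera axes: x right, y down, z forward; pixel columns grow to the right and rows downward; lengths in m; the calibration is good to about 2 mm. A picture is of the moment at which its call begins.
- ctrl.finish_job(): hands the job in, once; it reports no verdict.
The state is a dict: "t": time; "q": joint angles; "dq": joint speeds; "effort": joint torques, N m; "tool_pos": TCP position; "tool_rot": TCP orientation; "contact_force": force on the tool from outside, world axes, zero at the start; "wrist_torque": the same for the moment, N m; "opening": finger opening in m.
Only numpy, scipy, OpenCV 4.12 (cv2) and the standard library are available. Lean on these libraries where they do the work, as an engineer would, in place of code of your own. Each camera call takes 0.05 s, during which the arm holds its last target.

## Working session

There is one attempt and no reset: what is moved stays moved. The work goes in short steps, Python scripts to look and compute and a tool call to move; the robot and the scene stay as the last step left them, time stands still between calls to the robot, and variables do not carry over. Pictures are saved under pics/ and viewed, and the job is handed in when it is done.

Besides the shell and the picture viewer there is one more tool, called as name(argument=value, ...) on one line, values as JSON. jog_arm: Moves the arm, as the interface text tells. Its arguments: {"type":"object","properties":{"steps":{"type":"array"},"gripper":{"type":"number"},"newtons":{"type":"number"}},"required":["steps"]}

```bash
ls; mkdir -p pics
python3 - <<'E'
from station import ctrl
import cv2,numpy as np,pickle
o=ctrl.get_obs();print({k:np.round(v,3) for k,v in o.items()})
for n in ["scene","side","wrist"]:
    im=ctrl.get_image(n); pickle.dump(im,open(f"pics/{n}0.pkl","wb"))
    cv2.imwrite(f"pics/{n}0.png",im["frame"][:,:,::-1]); print(n,im["fx"],im["cx"],im["cy"],im["D"],np.round(im["extrinsics"],3).tolist())
E
```

```text
pics
{'t': np.float64(0.0), 'q': array([-1.251,  0.053,  1.614,  0.   ,  1.476, -0.119]), 'dq': array([-0.001, -0.001,  0.001,  0.001, -0.001, -0.001]), 'effort': array([ 1.0000e-03, -3.9368e+01, -3.7018e+01, -0.0000e+00,  7.0000e-03,
       -0.0000e+00]), 'tool_pos': array([ 0.265, -0.565,  0.23 ]), 'tool_rot': array([-3.064, -0.683,  0.   ]), 'contact_force': array([-0.105,  0.128, -0.792]), 'wrist_torque': array([ 0.001,  0.001, -0.052]), 'opening': np.float64(0.086)}
scene 476.72152131233076 319.1384919855429 202.65569884709595 [-0.13004212  0.          0.          0.          0.        ] [[0.448, -0.469, 0.761, -0.298], [-0.894, -0.234, 0.383, -0.408], [-0.002, -0.852, -0.524, 0.669], [0.0, 0.0, 0.0, 1.0]]
side 471.6017419677808 322.12501503344345 199.37083871551107 [-0.01119882  0.          0.          0.          0.        ] [[0.32, 0.772, -0.55, 1.149], [0.948, -0.263, 0.181, -0.164], [-0.005, -0.579, -0.816, 0.921], [0.0, 0.0, 0.0, 1.0]]
wrist 287.26009392289444 318.38156835833905 202.28860807074895 [-0.01708504  0.          0.          0.          0.        ] [[0.424, -0.862, -0.278, 0.336], [-0.906, -0.404, -0.128, -0.533], [-0.002, 0.306, -0.952, 0.372], [0.0, 0.0, 0.0, 1.0]]
```

View pics/scene0.png

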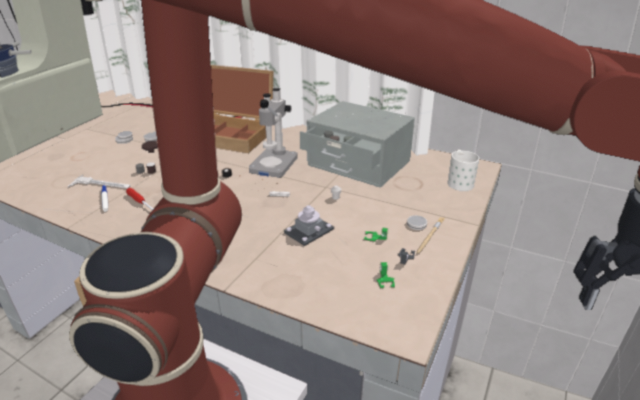

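View pics/side0.png

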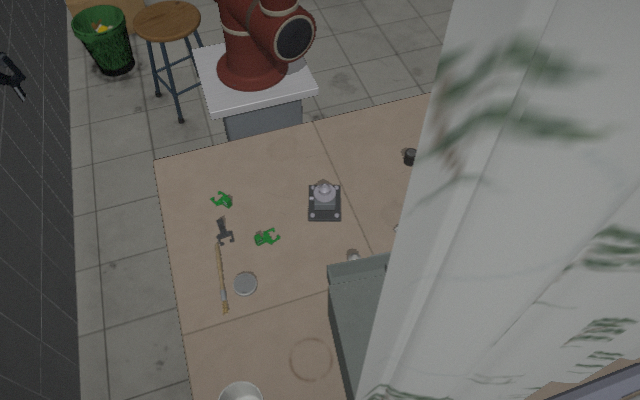

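View pics/wrist0.png

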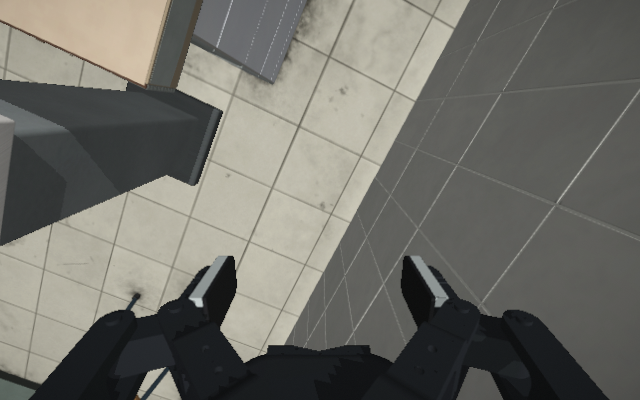

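The scene picture shows the dark clip at (405,256) and green look-alikes at (376,236) and (386,275). The stand is at (309,224). In the side picture the clip is at (225,231), the green ones at (222,200) and (267,237), and the stand at (324,200). The dark one fits the description, so I'll confirm it enlarged.

Run:
```python
import cv2,numpy as np,pickle
a=pickle.load(open("pics/scene0.pkl","rb"))["frame"];b=pickle.load(open("pics/side0.pkl","rb"))["frame"]
ca=cv2.resize(a[190:300,270:450],None,fx=4,fy=4,interpolation=2)[:,:720]
cb=cv2.resize(b[165:305,195:355],None,fx=4,fy=4,interpolation=2)
cv2.imwrite("pics/ca.png",ca[:,:,::-1]);cv2.imwrite("pics/cb.png",cb[:,:,::-1])
```

```text
(no output)
```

View pics/ca.png

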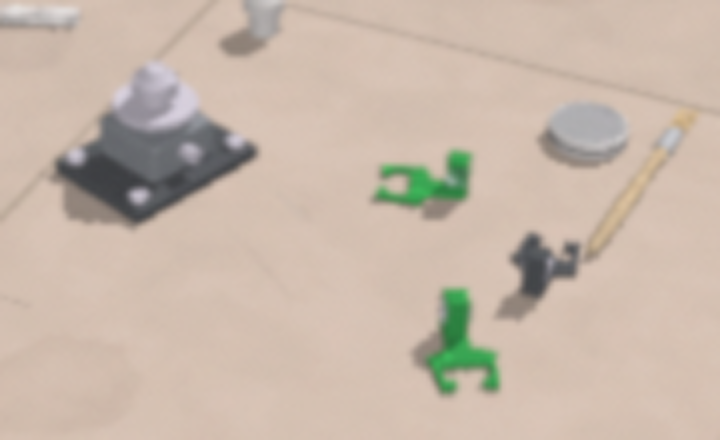

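View pics/cb.png

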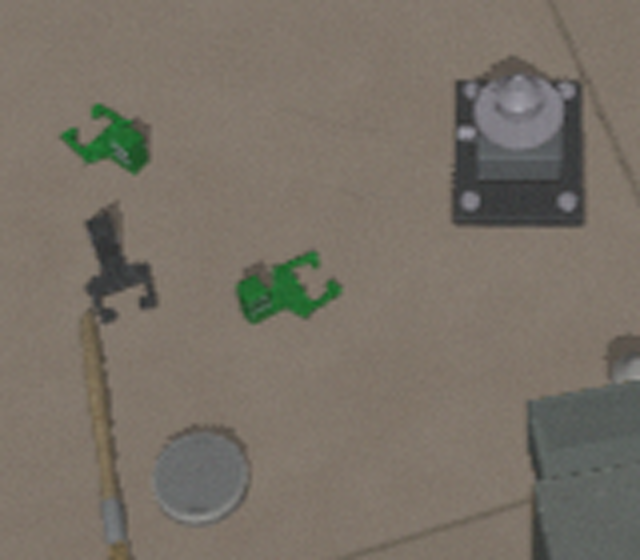

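```bash
cat > h.py <<'E'
import cv2,numpy as np,pickle
def ray(im,uv):
    K=np.array([[im["fx"],0,im["cx"]],[0,im["fy"],im["cy"]],[0,0,1]])
    n=cv2.undistortPoints(np.array(uv,float).reshape(-1,1,2),K,np.array(im["D"])).reshape(-1,2)
    T=im["extrinsics"]; d=np.c_[n,np.ones(len(n))]@T[:3,:3].T
    return T[:3,3],d
def onz(im,uv,z):
    o,d=ray(im,uv); return o+d*((z-o[2])/d[:,2])[:,None]
def proj(im,p):
    K=np.array([[im["fx"],0,im["cx"]],[0,im["fy"],im["cy"]],[0,0,1]])
    Ti=np.linalg.inv(im["extrinsics"]); return cv2.projectPoints(np.array(p,float).reshape(-1,3),cv2.Rodrigues(Ti[:3,:3])[0],Ti[:3,3],K,np.array(im["D"]))[0].reshape(-1,2)
def load(n): return pickle.load(open(f"pics/{n}.pkl","rb"))
def depthpts(im,mask):
    v,u=np.nonzero(mask&(im["range_z"]>0)); o,d=ray(im,np.c_[u,v]); return np.c_[u,v],o+d*im["range_z"][v,u][:,None]
E
python3 - <<'E'
from h import *
b=load("side0");a=load("scene0")
f=lambda c,o:[(o[0]+c[0]/4,o[1]+c[1]/4)]
print("side: tabtop",onz(b,f((99,218),(195,165)),.028),"ring",onz(b,f((122,290),(195,165)),.005))
print("nibs",onz(b,[(195+108/4,165+314/4),(195+150/4,165+300/4)],.005))
print("stand plate corners",onz(b,[(195+x/4,165+y/4) for x,y in ((457,80),(580,84),(582,223),(455,222))],.010))
for z in(.043,.053,.063): print("collar",z,onz(b,f((518,112),(195,165)),z), "scene",onz(a,f((157,103),(270,190)),z))
print("scene tabtop",onz(a,f((534,240),(270,190)),.028),'brush tip',onz(b,f((88,315),(195,165)),.004),'block',onz(b,f((201,472),(195,165)),.012))
print('green',onz(b,f((122,150),(195,165)),.02),onz(b,f((262,295),(195,165)),.02))
m=np.zeros((400,640),bool);m[165:225,300:345]=1
uv,p=depthpts(b,m); 
for q,r in zip(uv,p):
    if r[2]>.036 and q[1]%3==0: print(q,np.round(r,3))
E
```

```text
side: tabtop [[ 0.52612927 -0.20255416  0.028     ]] ring [[ 0.56198665 -0.20093161  0.005     ]]
nibs [[ 0.57479903 -0.21158448  0.005     ]
 [ 0.57348021 -0.18736346  0.005     ]]
stand plate corners [[ 0.48534819  0.02199618  0.01      ]
 [ 0.51223054  0.09137551  0.01      ]
 [ 0.60636984  0.05853176  0.01      ]
 [ 0.58223332 -0.01018612  0.01      ]]
collar 0.043 [[0.54276389 0.0414598  0.043     ]] scene [[0.54661609 0.04378704 0.043     ]]
collar 0.053 [[0.54967602 0.03911482 0.053     ]] scene [[0.53313236 0.03658054 0.053     ]]
collar 0.063 [[0.55658815 0.03676983 0.063     ]] scene [[0.51964863 0.02937404 0.063     ]]
scene tabtop [[ 0.53695989 -0.19701848  0.028     ]] brush tip [[ 0.57119855 -0.22238471  0.004     ]] block [[ 0.68915556 -0.18430679  0.012     ]]
green [[ 0.47821693 -0.18069224  0.02      ]] [[ 0.59975249 -0.12754299  0.02      ]]
[324 183] [0.529 0.045 0.063]
[325 183] [0.53  0.047 0.063]
[326 183] [0.532 0.049 0.064]
[317 186] [0.522 0.03  0.048]
[318 186] [0.523 0.032 0.048]
[319 186] [0.535 0.031 0.064]
[320 186] [0.536 0.033 0.065]
[321 186] [0.54  
[... 2732 characters left out ...]
048 0.048]
[331 198] [0.565 0.049 0.05 ]
[332 198] [0.564 0.052 0.046]
[333 198] [0.565 0.054 0.047]
[334 198] [0.563 0.058 0.043]
[335 198] [0.56  0.061 0.037]
[315 201] [0.553 0.015 0.037]
[316 201] [0.554 0.017 0.037]
[318 201] [0.555 0.021 0.037]
[319 201] [0.557 0.023 0.038]
[320 201] [0.564 0.024 0.047]
[321 201] [0.564 0.026 0.046]
[322 201] [0.565 0.028 0.047]
[323 201] [0.567 0.03  0.049]
[324 201] [0.566 0.032 0.047]
[325 201] [0.568 0.034 0.048]
[326 201] [0.567 0.037 0.046]
[327 201] [0.569 0.039 0.047]
[328 201] [0.569 0.041 0.046]
[329 201] [0.568 0.044 0.044]
[330 201] [0.569 0.046 0.044]
[331 201] [0.566 0.049 0.039]
[335 201] [0.568 0.058 0.038]
[326 204] [0.569 0.036 0.037]
```

Clip: dark steel, tab about (0.53,-0.20), mouth towards world +x. The spindle is about (0.546,0.041), with the collar top at about z 0.048 from depth. Both are plausible. I'll move above the clip for a close wrist view.

jog_arm(steps=[{"dx": 0.5,"dy": 0.7,"dz": 0,"twist": -0.5},{"dx": 1.05,"dy": 1.45,"dz": 0,"twist": -1},{"dx": 1.6,"dy": 2.2,"dz": 0,"twist": -1.5},{"dx": 2.15,"dy": 2.9,"dz": 0,"twist": -2},{"dx": 2.7,"dy": 3.6,"dz": 0,"twist": -2.5}])

```text
t: 0.78
tool_pos: [0.4281, -0.3477, 0.2301]
tool_rot: [-3.14, 0.001, -0.0]
contact_force: [1.1, 0.4, -0.0]
opening: 0.0858
```

jog_arm(steps=[{"dx": 0.45,"dy": 0.6,"dz": -0.4},{"dx": 0.9,"dy": 1.25,"dz": -0.8},{"dx": 1.35,"dy": 1.9,"dz": -1.2},{"dx": 1.75,"dy": 2.45,"dz": -1.65},{"dx": 1.75,"dy": 2.45,"dz": -1.65}])

```text
validation failed for argument at $.st...
```

```bash
cat > snap.py <<'E'
import sys
from station import ctrl
import cv2,numpy as np,pickle
tag=sys.argv[1]
for n in sys.argv[2:]:
    im=ctrl.get_image(n); pickle.dump(im,open(f"pics/{n}{tag}.pkl","wb"))
    cv2.imwrite(f"pics/{n}{tag}.png",im["frame"][:,:,::-1])
o=ctrl.get_obs();print({k:np.round(v,4).tolist() for k,v in o.items() if k not in("effort","dq")})
E
python3 snap.py 1 wrist
```

```text
{'t': 0.825, 'q': [-0.8102, -0.1222, 1.7856, 0.0061, 1.4805, 0.7576], 'tool_pos': [0.4312, -0.3431, 0.23], 'tool_rot': [-3.1358, -0.0038, -0.0045], 'contact_force': [0.7846, 3.3293, 0.1264], 'wrist_torque': [0.1435, -0.1075, -0.0047], 'opening': 0.0855}
```

View pics/wrist1.png

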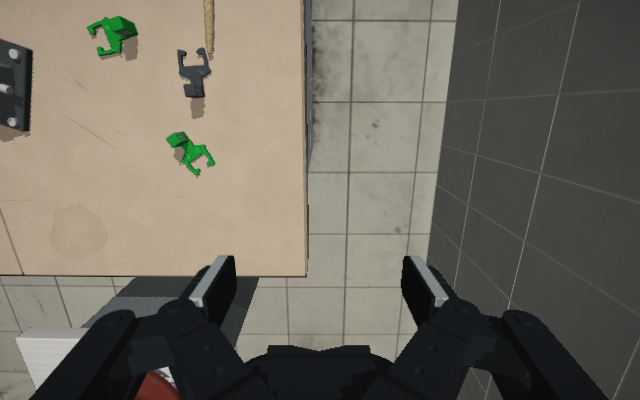

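The call was refused and the arm did not move. The rows left out "twist", so I'll give all four fields.

jog_arm(steps=[{"dx": 0.45,"dy": 0.6,"dz": -0.4,"twist": 0},{"dx": 0.9,"dy": 1.25,"dz": -0.8,"twist": 0},{"dx": 1.35,"dy": 1.9,"dz": -1.2,"twist": 0},{"dx": 1.75,"dy": 2.4,"dz": -1.65,"twist": 0},{"dx": 1.75,"dy": 2.4,"dz": -1.65,"twist": 0}])

```text
t: 1.45
tool_pos: [0.5353, -0.1963, 0.1276]
tool_rot: [-3.133, -0.01, 0.004]
contact_force: [-0.3, -0.8, -0.4]
opening: 0.0855
```

```bash
python3 snap.py 2 wrist
```

```text
{'t': 1.5, 'q': [-0.4873, 0.0116, 1.8303, 0.0063, 1.3032, 1.077], 'tool_pos': [0.5356, -0.1979, 0.1293], 'tool_rot': [-3.1345, -0.0075, 0.0003], 'contact_force': [0.1781, -0.0803, -0.5701], 'wrist_torque': [-0.0364, -0.043, 0.0149], 'opening': 0.0855}
```

View pics/wrist2.png

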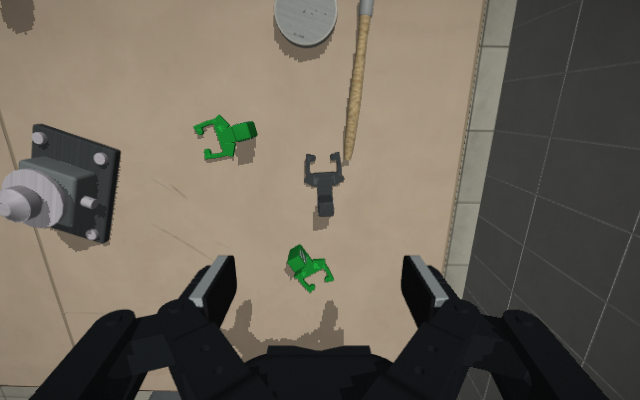

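Run:
```python
from h import *
w=load("wrist2"); print(np.round(w["extrinsics"],3).tolist())
c=cv2.resize(w["frame"][140:230,280:370],None,fx=6,fy=6,interpolation=2);
f=w["frame"].astype(int)
m=np.zeros((400,640),bool);m[148:222,298:346]=1
m&=(f.max(2)<95)&((f[:,:,0]-f[:,:,2])<8)
uv,p=depthpts(w,m); print(len(p))
top=p[:,2]>.022; print("tabtop",top.sum(),p[top].mean(0),p[top].min(0),p[top].max(0))
print("uv top",uv[top].min(0),uv[top].max(0))
fl=p[:,2]<.009; print("flat",p[fl].min(0),p[fl].max(0),np.median(p[fl],0))
r=cv2.resize((m*255).astype(np.uint8)[140:230,280:370],None,fx=6,fy=6,interpolation=0)
r[:]=r
cv2.imwrite("pics/c2.png",np.hstack([c[:,:,::-1],cv2.cvtColor(r,8)])[:,:800*2][:540,:]) if 0 else cv2.imwrite("pics/c2.png",c[:,:,::-1])
for row in range(150,220,4):
    us=np.nonzero(m[row])[0]; 
    if len(us): print(row,us.min(),us.max(),np.round(w["range_z"][row,us[len(us)//2]],3), np.round(p[(uv[:,1]==row)][:,2],3)[::3])
```

```text
[[0.005, -0.951, -0.309, 0.614], [-1.0, -0.008, 0.007, -0.198], [-0.009, 0.309, -0.951, 0.269], [0.0, 0.0, 0.0, 1.0]]
1123
tabtop 237 [ 0.52955751 -0.20203963  0.02703629] [ 0.52208794 -0.20905958  0.02224236] [ 0.53564748 -0.19549804  0.02897606]
uv top [318 201] [333 216]
flat [ 5.33897964e-01 -2.18900144e-01  7.83865767e-05] [ 0.57620995 -0.18188436  0.00826105] [ 0.55213614 -0.20096478  0.00443194]
154 307 338 0.263 [0.003 0.003 0.006 0.005]
158 306 339 0.264 [0.005 0.005 0.004 0.005 0.004 0.005]
162 306 340 0.265 [0.005 0.005 0.007]
166 306 340 0.269 [0.004 0.003 0.004]
170 306 341 0.269 [0.006 0.005 0.004]
174 306 341 0.269 [0.005 0.005 0.003 0.004 0.004 0.003 0.005 0.005 0.006 0.004 0.005 0.004]
178 305 343 0.271 [0.003 0.004 0.005 0.005 0.006 0.004 0.005 0.004 0.004 0.004 0.004 0.004
 0.004]
182 306 338 0.273 [0.005 0.004 0.004 0.004 0.004 0.005 0.004 0.005 0.005 0.005 0.004]
186 314 331 0.274 [0.005 0.004 0.004 0.005 0.005 0.004]
190 318 331 0.274 [0.005 0.005 0.005 0.004 0.004]
194 318 331 0.277 [0.004 0.005 0.004 0.005 0.005]
198 318 332 0.267 [0.011 0.014 0.014 0.014 0.015]
202 318 332 0.256 [0.024 0.025 0.026 0.027 0.027]
206 318 333 0.256 [0.027 0.028 0.027 0.028 0.028 0.026]
210 318 333 0.255 [0.025 0.026 0.027 0.028 0.028 0.027]
214 318 332 0.258 [0.025 0.028 0.027 0.028 0.028]
```

View pics/c2.png

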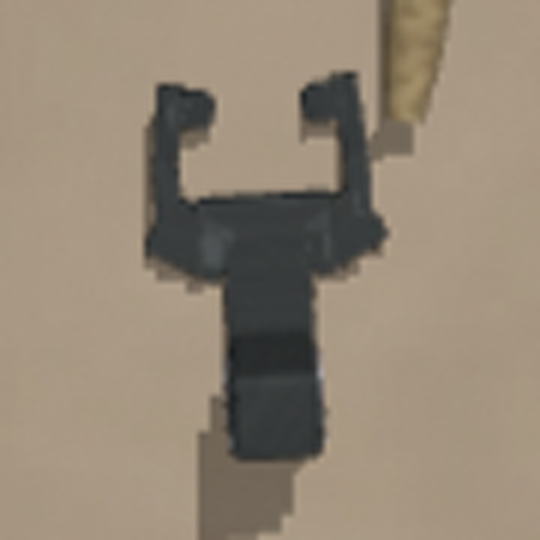

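The crop shows the dark clip with its tab nearest the gripper (tab top about (325,208)) and its mouth up the image, tips about (310,154) and (337,152). It is not green, so it is the one meant. Now I'll work out its yaw.

Run:
```python
from h import *
w=load("wrist2"); g=lambda x,y:(280+x/6-.4,140+y/6-.4)
tips=onz(w,[g(158,90),g(356,75)],.005); nibs=onz(w,[g(200,105),g(315,101)],.005)
st=onz(w,[g(225,280),g(312,275)],.005); ears=onz(w,[g(148,245),g(386,232)],.005)
stop=onz(w,[g(195,203),g(335,193)],.005)
tab=onz(w,[g(232,380),g(320,375),g(324,452),g(234,458)],.028)
for n,q in (("tips",tips),("nibs",nibs),("strip",st),("ears",ears),("stop",stop),("tab",tab)):
    print(n,np.round(q,4)[:,:2].tolist(),np.round(q.mean(0),4), "w",np.round(np.linalg.norm(q[0]-q[1]),4),"ang",np.degrees(np.arctan2(*(q[0]-q[1])[[0,1]]*[-1,1])).round(1))
e=tips.mean(0)-tab.mean(0);print("yaw centreline",np.degrees(np.arctan2(e[1],e[0])),np.linalg.norm(e[:2]))
# stand
f=w["frame"]
m=np.zeros((400,640),bool);m[120:250,0:125]=1
uv,p=depthpts(w,m)
for lo,hi in((.04,.052),(.052,.06),(.06,.085)):
    k=(p[:,2]>lo)&(p[:,2]<hi); print(lo,k.sum(),np.median(p[k],0),p[k].min(0),p[k].max(0))
```

```text
tips [[0.574, -0.184], [0.5764, -0.2143]] [ 0.5752 -0.1991  0.005 ] w 0.0304 ang 4.7
nibs [[0.5717, -0.1905], [0.5724, -0.2081]] [ 0.5721 -0.1993  0.005 ] w 0.0177 ang 2.4
strip [[0.544, -0.1944], [0.5449, -0.2082]] [ 0.5444 -0.2013  0.005 ] w 0.0138 ang 3.8
ears [[0.5496, -0.1822], [0.5519, -0.2196]] [ 0.5508 -0.2009  0.005 ] w 0.0375 ang 3.6
stop [[0.5564, -0.1897], [0.5581, -0.2115]] [ 0.5572 -0.2006  0.005 ] w 0.0219 ang 4.6
tab [[0.5348, -0.1958], [0.5357, -0.2087], [0.5236, -0.2096], [0.5226, -0.1961]] [ 0.5292 -0.2026  0.028 ] w 0.013 ang 3.9
yaw centreline 4.233661556410739 0.04614814433774568
0.04 1935 [0.54953106 0.03261804 0.04729036] [0.51702777 0.0159136  0.04089776] [0.56869427 0.06555414 0.04961438]
0.052 269 [0.54643945 0.03087284 0.05692911] [0.52976123 0.02717832 0.05349345] [0.55662051 0.04496729 0.05998705]
0.06 977 [0.54414064 0.03623925 0.06593432] [0.52893583 0.02742263 0.06009197] [0.55645628 0.05267893 0.07287606]
```

jog_arm(steps=[{"dx": -0.11,"dy": -0.08,"dz": -0.3,"twist": 0.4},{"dx": -0.11,"dy": -0.08,"dz": -0.8,"twist": 0.4},{"dx": -0.11,"dy": -0.08,"dz": -1.3,"twist": 0.4},{"dx": -0.11,"dy": -0.08,"dz": -1.5,"twist": 0.4},{"dx": -0.11,"dy": -0.08,"dz": -1.5,"twist": 0.4}], gripper=120, newtons=40)

```text
t: 2.12
tool_pos: [0.5287, -0.2034, 0.0394]
tool_rot: [-3.132, -0.116, 0.002]
contact_force: [-0.6, -0.9, -0.7]
opening: 0.0456
```

```bash
python3 snap.py 3 wrist side
```

```text
{'t': 2.225, 'q': [-0.5008, 0.1141, 1.8866, 0.0063, 1.1424, 0.9932], 'tool_pos': [0.5299, -0.2036, 0.0409], 'tool_rot': [-3.1338, -0.1164, -0.0026], 'contact_force': [0.733, -0.2159, 0.7512], 'wrist_torque': [-0.0075, 0.0085, -0.0013], 'opening': 0.0451}
```

View pics/wrist3.png

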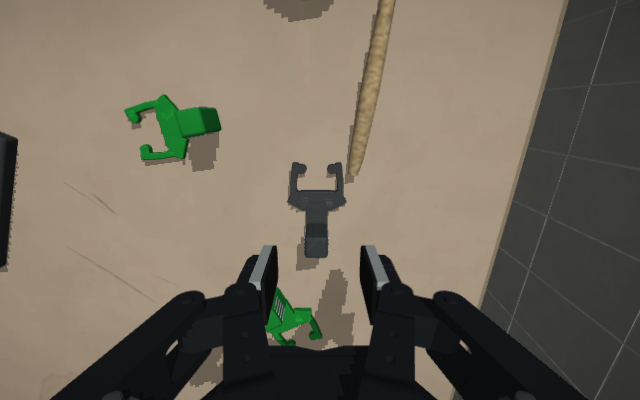

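Run:
```python
from h import *
w=load("wrist3"); f=w["frame"].astype(int)
m=np.zeros((400,640),bool);m[225:262,298:336]=1
m&=(f.max(2)<95)&((f[:,:,0]-f[:,:,2])<8)
uv,p=depthpts(w,m); k=(p[:,2]>.023)&(p[:,2]<.033)
print(k.sum(),p[k].mean(0),p[k].min(0),p[k].max(0))
# yaw via minAreaRect over flat+top projected xy
m2=np.zeros((400,640),bool);m2[158:262,284:348]=1;m2&=(f.max(2)<95)&((f[:,:,0]-f[:,:,2])<8)
uv,p=depthpts(w,m2);k=p[:,2]<.008
print("flat",p[k].min(0),p[k].max(0)); print(cv2.minAreaRect(p[k][:,:2].astype(np.float32)*1000))
print("tcp px",proj(w,[.5299,-.2036,.0409]))
```

```text
497 [ 0.52991141 -0.20217665  0.02702054] [ 0.52239447 -0.20930511  0.02305553] [ 0.53592926 -0.19494136  0.02936487]
flat [ 5.33090572e-01 -2.19190066e-01 -4.40407153e-04] [ 0.57640622 -0.18225877  0.00786644]
((554.4826049804688, -200.45108032226562), (41.925567626953125, 36.93982696533203), 3.9938457012176514)
tcp px [[318.12308366 257.39293054]]
```

jog_arm(steps=[{"dx": 0,"dy": 0.02,"dz": -0.3,"twist": 0},{"dx": 0,"dy": 0.02,"dz": -0.5,"twist": 0},{"dx": 0,"dy": 0.02,"dz": -0.57,"twist": 0},{"dx": 0,"dy": 0.02,"dz": -0.57,"twist": 0}])

```text
t: 2.72
tool_pos: [0.5295, -0.2021, 0.006]
tool_rot: [-3.133, -0.117, -0.001]
contact_force: [0.4, -0.2, -0.2]
opening: 0.0451
```

jog_arm(steps=[{"dx": 0,"dy": 0,"dz": 0,"twist": 0},{"dx": 0,"dy": 0,"dz": 0,"twist": 0},{"dx": 0,"dy": 0,"dz": 0,"twist": 0},{"dx": 0,"dy": 0,"dz": 0,"twist": 0},{"dx": 0,"dy": 0,"dz": 0,"twist": 0}], gripper=255, newtons=60)

```text
t: 3.35
tool_pos: [0.5299, -0.2023, 0.0065]
tool_rot: [-3.134, -0.117, -0.002]
contact_force: [1.8, 0.3, 2.9]
opening: 0.0126
```

jog_arm(steps=[{"dx": 0,"dy": 0,"dz": 0.15,"twist": 0},{"dx": 0,"dy": 0,"dz": 0.6,"twist": 0},{"dx": 0,"dy": 0,"dz": 1.2,"twist": 0},{"dx": 0,"dy": 0,"dz": 1.8,"twist": 0},{"dx": 0,"dy": 0,"dz": 1.8,"twist": 0}])

```text
t: 3.98
tool_pos: [0.5321, -0.2035, 0.1185]
tool_rot: [-3.137, -0.117, -0.012]
contact_force: [0.7, 0.2, -1.0]
opening: 0.0127
```

```bash
python3 snap.py 4 wrist
```

```text
{'t': 4.025, 'q': [-0.4988, 0.0163, 1.8495, 0.006, 1.2747, 0.9959], 'tool_pos': [0.5306, -0.2027, 0.116], 'tool_rot': [-3.135, -0.1167, -0.006], 'contact_force': [0.2508, -0.5323, -0.7698], 'wrist_torque': [0.0099, 0.0274, 0.022], 'opening': 0.0126}
```

View pics/wrist4.png

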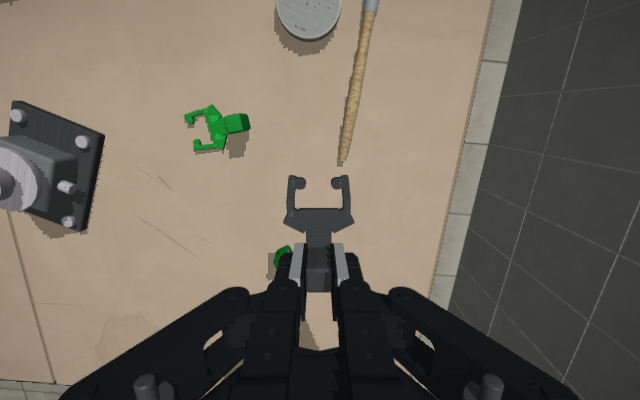

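The clip is held straight: ring at (318,205), tips at (291,180) and (343,180). Next I'll measure its place in the hand (height, tilt, offset), then move beside the spindle.

Run:
```python
from h import *
w=load("wrist4"); f=w["frame"].astype(int)
T=w["extrinsics"]
m=np.zeros((400,640),bool);m[172:244,280:356]=1
uv,p=depthpts(w,m); k=(p[:,2]>.09)
uv=uv[k];p=p[k];fl=(p[:,2]<.13); A=np.c_[p[fl][:,:2]-[.56,-.2],np.ones(fl.sum())]
c,*_=np.linalg.lstsq(A,p[fl][:,2],rcond=None);print("plane",c,fl.sum(),"resid",np.std(A@c-p[fl][:,2]))
mm=np.zeros((400,640),np.uint8);mm[uv[:,1],uv[:,0]]=255
for r in range(176,244,5):
    u=np.nonzero(mm[r])[0]
    if len(u): 
        q=onz(w,[(u.min()-.0,r),(u.max(),r)],.1145); print(r,u.min(),u.max(),np.round(q[:,:2],4).tolist(),len(u))
c=cv2.resize(w["frame"][165:255,275:365],None,fx=6,fy=6,interpolation=2);cv2.imwrite("pics/c4.png",c[:,:,::-1])
```

```text
plane [-0.00480628  0.00012516  0.11654478] 2531 resid 0.0008983307400033534
176 289 347 [[0.5763, -0.1854], [0.5785, -0.2155]] 14
181 288 348 [[0.5736, -0.185], [0.5759, -0.2163]] 35
186 288 349 [[0.5709, -0.1851], [0.5733, -0.2171]] 36
191 287 349 [[0.5681, -0.1847], [0.5705, -0.2174]] 16
196 287 349 [[0.5654, -0.1848], [0.5678, -0.2177]] 16
201 287 350 [[0.5626, -0.1849], [0.5651, -0.2185]] 16
206 287 350 [[0.5598, -0.185], [0.5623, -0.2188]] 16
211 287 350 [[0.5569, -0.1851], [0.5595, -0.2191]] 64
216 286 351 [[0.554, -0.1847], [0.5566, -0.2199]] 66
221 284 353 [[0.551, -0.1837], [0.5538, -0.2213]] 70
226 289 347 [[0.5483, -0.1866], [0.5507, -0.2184]] 59
231 299 337 [[0.5457, -0.1922], [0.5473, -0.2132]] 38
236 306 331 [[0.543, -0.1963], [0.5441, -0.2101]] 26
241 306 331 [[0.54, -0.1965], [0.541, -0.2104]] 25
```

View pics/c4.png

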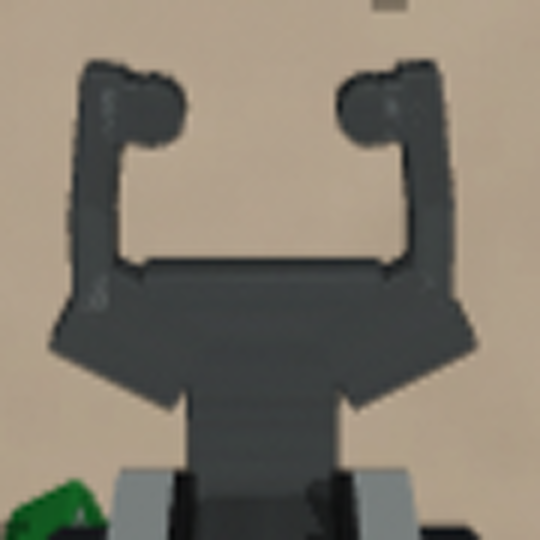

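jog_arm(steps=[{"dx": -0.2,"dy": 0.6,"dz": 0.1,"twist": -0.4},{"dx": -0.5,"dy": 1.5,"dz": 0.1,"twist": -0.4},{"dx": -0.8,"dy": 2.5,"dz": 0.1,"twist": -0.4},{"dx": -1.1,"dy": 3.4,"dz": 0.1,"twist": -0.4},{"dx": -1.2,"dy": 4.0,"dz": 0.1,"twist": -0.4}])

```text
t: 4.65
tool_pos: [0.4558, 0.0393, 0.1193]
tool_rot: [-3.137, -0.009, 0.001]
contact_force: [1.1, 0.2, -0.5]
opening: 0.0128
```

jog_arm(steps=[{"dx": 0,"dy": 0,"dz": 0,"twist": 0},{"dx": 0,"dy": 0,"dz": 0,"twist": 0}])

```text
t: 4.9
tool_pos: [0.4548, 0.0391, 0.1177]
tool_rot: [-3.137, -0.01, 0.005]
contact_force: [-0.1, 0.1, -0.7]
opening: 0.0126
```

```bash
python3 snap.py 5 wrist side scene
```

```text
{'t': 5.05, 'q': [-0.0817, -0.2668, 2.1005, 0.0047, 1.3095, 1.4837], 'tool_pos': [0.4559, 0.0384, 0.1189], 'tool_rot': [-3.137, -0.0065, 0.0019], 'contact_force': [-0.6542, -0.4677, -0.9395], 'wrist_torque': [-0.0207, 0.0244, -0.0014], 'opening': 0.0128}
```

View pics/wrist5.png

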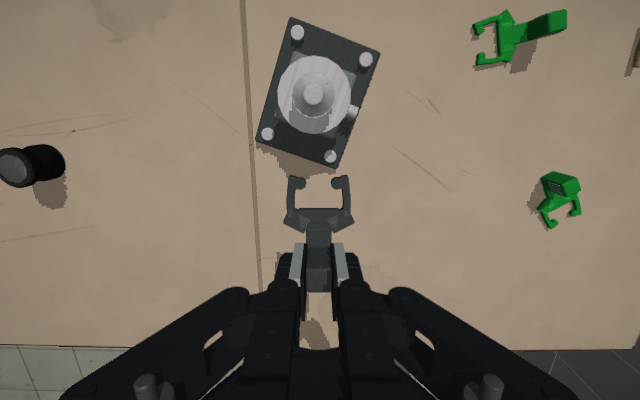

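Run:
```python
from h import *
w=load("wrist5"); f=w["frame"]; T=w["extrinsics"]; print(np.round(T,3).tolist())
m=np.zeros((400,640),bool);m[45:145,265:365]=1
uv,p=depthpts(w,m)
k=(p[:,2]>.042)&(p[:,2]<.053); q=p[k]; print("collar z med",np.median(q[:,2]),np.percentile(q[:,2],[10,90]),k.sum())
print("x",q[:,0].min(),q[:,0].max(),"y",q[:,1].min(),q[:,1].max()); print("circ",cv2.minEnclosingCircle((q[:,:2]*1000).astype(np.float32)))
mm=np.zeros((400,640),np.uint8);mm[uv[p[:,2]>.042][:,1],uv[p[:,2]>.042][:,0]]=255
cs=max(cv2.findContours(mm,0,1)[0],key=cv2.contourArea)
c3=onz(w,cs.reshape(-1,2),np.median(q[:,2]))[:,:2]
print("ellipse",cv2.fitEllipse((c3*1000).astype(np.float32)))
k=(p[:,2]>.060);q=p[k];print("top z",q[:,2].max(),np.median(q[:,2]),"circ",cv2.minEnclosingCircle((q[:,:2]*1000).astype(np.float32)))
k=(p[:,2]>.066);q=p[k];print("top circ",cv2.minEnclosingCircle((q[:,:2]*1000).astype(np.float32)))
print(np.histogram(p[:,2],bins=np.arange(.03,.08,.003)))
# clip
m=np.zeros((400,640),bool);m[172:244,280:356]=1
uv,p=depthpts(w,m);k=p[:,2]>.095;uv=uv[k];p=p[k];print("ring top z",np.median(p[:,2]))
mm=np.zeros((400,640),np.uint8);mm[uv[:,1],uv[:,0]]=255
zt=np.median(p[:,2])
for r in (181,206,221,241):
    u=np.nonzero(mm[r])[0];q=onz(w,[(u.min(),r),(u.max(),r)],zt);print(r,np.round(q[:,:2],4).tolist(),np.round(q.mean(0),4))
cc=onz(w,[(318,208.5)],zt);print("stop face",cc)
c=cv2.resize(f[10:250,240:400],None,fx=3,fy=2.5,interpolation=2);cv2.imwrite("pics/c5.png",cv2.resize(f[10:210,240:400],None,fx=3,fy=3,interpolation=2)[:,:,::-1])
```

```text
[[0.005, -0.951, -0.31, 0.534], [-1.0, -0.006, 0.003, 0.038], [-0.005, 0.31, -0.951, 0.26], [0.0, 0.0, 0.0, 1.0]]
collar z med 0.04726010031538559 [0.04636614 0.04814658] 2966
x 0.5161303901964378 0.5680120789459441 y 0.017085943212983325 0.06827028617805019
circ ((542.1055297851562, 42.735557556152344), 26.04828643798828)
ellipse ((542.2005615234375, 42.65152359008789), (50.69869613647461, 51.00726318359375), 96.17981719970703)
top z 0.07347850360439545 0.06659577319467386 circ ((542.265869140625, 42.64055633544922), 14.090209007263184)
top circ ((542.2102661132812, 42.51831817626953), 11.919157981872559)
(array([  41,  437,   50,    0,    4, 2527,  435,    0,    0,    0,   60,
        615,  400,  457,   49,    0]), array([0.03 , 0.033, 0.036, 0.039, 0.042, 0.045, 0.048, 0.051, 0.054,
       0.057, 0.06 , 0.063, 0.066, 0.069, 0.072, 0.075, 0.078]))
ring top z 0.11561642064458338
181 [[0.4981, 0.0545], [0.4982, 0.0236]] [0.4982 0.039  0.1156]
206 [[0.4845, 0.0554], [0.4847, 0.0221]] [0.4846 0.0387 0.1156]
221 [[0.4759, 0.0573], [0.4762, 0.0201]] [0.476  0.0387 0.1156]
241 [[0.4641, 0.0455], [0.4642, 0.0317]] [0.4642 0.0386 0.1156]
stop face [[0.48316381 0.03897126 0.11561642]]
```

View pics/c5.png

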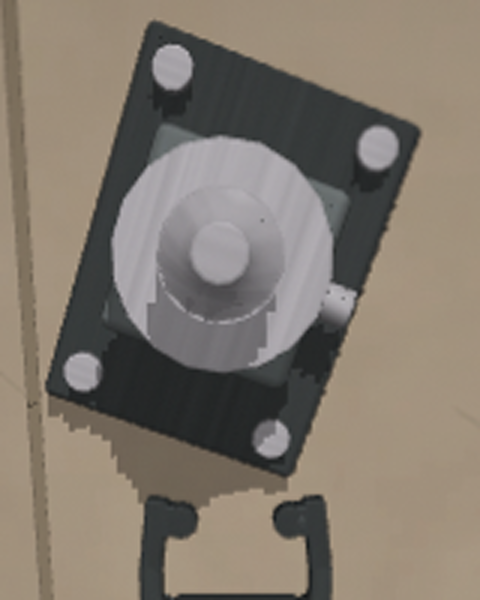

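The spindle axis measures (0.5422,0.0426): collar circle 51 mm, spindle circle 28 mm, both as stated. The collar top is about z 0.047 and the bore is at about (0.493,0.039). I'll move to 26 mm short of home and down to a little above the collar.

jog_arm(steps=[{"dx": 0.2,"dy": 0.06,"dz": 0,"twist": 0},{"dx": 0.38,"dy": 0.06,"dz": -0.2,"twist": 0},{"dx": 0.38,"dy": 0.06,"dz": -0.6,"twist": 0},{"dx": 0.38,"dy": 0.06,"dz": -0.9,"twist": 0},{"dx": 0.38,"dy": 0.06,"dz": -0.9,"twist": 0}])

```text
t: 5.68
tool_pos: [0.4775, 0.0419, 0.063]
tool_rot: [-3.137, -0.006, 0.008]
contact_force: [-0.2, -0.3, -0.3]
opening: 0.0124
```

```bash
python3 snap.py 6 wrist
python3 - <<'E'
from h import *
w=load("wrist6"); f=w["frame"]
cv2.imwrite("pics/c6.png",cv2.resize(f[40:240,240:400],None,fx=3,fy=3,interpolation=2)[:,:,::-1])
m=np.zeros((400,640),bool);m[0:244,220:420]=1
uv,p=depthpts(w,m)
k=(p[:,2]>.042)&(p[:,2]<.052)&(p[:,0]>.53);q=p[k];print("collar",np.median(q[:,2]))
k=(p[:,2]>.059)&(p[:,2]<.08)&(p[:,0]>.527)&(abs(p[:,1]-.0426)<.02);q=p[k];print("spindle",cv2.minEnclosingCircle((q[:,:2]*1000).astype(np.float32)))
E
```

```text
{'t': 5.725, 'q': [-0.0705, -0.1282, 2.0829, 0.0049, 1.1901, 1.4946], 'tool_pos': [0.4784, 0.0419, 0.0642], 'tool_rot': [-3.1368, -0.0059, 0.0044], 'contact_force': [0.107, -0.3183, -1.2051], 'wrist_torque': [0.0194, -0.0159, 0.0341], 'opening': 0.0125}
collar 0.04732089575275075
spindle ((542.0072021484375, 42.69466781616211), 14.060503959655762)
```

View pics/c6.png

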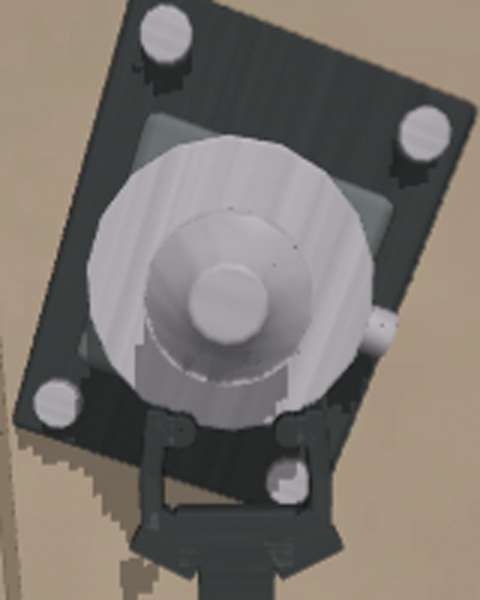

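Run:
```python
from h import *
w=load("wrist6"); print(np.round(w["extrinsics"][:3,3],4))
f=w["frame"].astype(int)
m=np.zeros((400,640),bool);m[172:244,270:366]=1
uv,p=depthpts(w,m);k=(p[:,2]>.055)&(p[:,2]<.07);uv=uv[k];p=p[k];print("ring top z",np.median(p[:,2]))
mm=np.zeros((400,640),np.uint8);mm[uv[:,1],uv[:,0]]=255
zt=np.median(p[:,2])
for r in range(174,244,6):
    u=np.nonzero(mm[r])[0]
    if len(u):q=onz(w,[(u.min(),r),(u.max(),r)],zt);print(r,np.round(q[:,:2],4).tolist(),np.round(q.mean(0),4),len(u))
```

```text
[0.5565 0.0408 0.2046]
ring top z 0.0608396322007011
180 [[0.5213, 0.0571], [0.5214, 0.0263]] [0.5214 0.0417 0.0608] 36
186 [[0.5181, 0.0572], [0.5183, 0.0257]] [0.5182 0.0414 0.0608] 36
192 [[0.5149, 0.0578], [0.515, 0.0255]] [0.515  0.0417 0.0608] 16
198 [[0.5116, 0.0579], [0.5118, 0.0249]] [0.5117 0.0414 0.0608] 16
204 [[0.5083, 0.058], [0.5084, 0.0248]] [0.5084 0.0414 0.0608] 16
210 [[0.5049, 0.0581], [0.5051, 0.0246]] [0.505  0.0414 0.0608] 64
216 [[0.5015, 0.0588], [0.5017, 0.024]] [0.5016 0.0414 0.0608] 66
222 [[0.4981, 0.0605], [0.4982, 0.0228]] [0.4981 0.0416 0.0608] 70
228 [[0.4946, 0.0552], [0.4947, 0.0281]] [0.4946 0.0416 0.0608] 51
234 [[0.491, 0.0482], [0.4911, 0.0345]] [0.4911 0.0413 0.0608] 26
240 [[0.4874, 0.0482], [0.4875, 0.0345]] [0.4875 0.0413 0.0608] 26
```

jog_arm(steps=[{"dx": 0.04,"dy": 0.02,"dz": -0.04,"twist": 0},{"dx": 0.04,"dy": 0.02,"dz": -0.07,"twist": 0},{"dx": 0.04,"dy": 0.02,"dz": -0.09,"twist": 0},{"dx": 0.04,"dy": 0.02,"dz": -0.09,"twist": 0}])

```text
t: 6.22
tool_pos: [0.4808, 0.0431, 0.059]
tool_rot: [-3.137, -0.006, 0.004]
contact_force: [0.6, -1.3, -0.8]
opening: 0.0125
```

jog_arm(steps=[{"dx": 0,"dy": 0,"dz": -0.01,"twist": 0},{"dx": 0,"dy": 0,"dz": -0.02,"twist": 0},{"dx": 0,"dy": 0,"dz": -0.02,"twist": 0}])

```text
t: 6.6
tool_pos: [0.4807, 0.0431, 0.0577]
tool_rot: [-3.137, -0.006, 0.004]
contact_force: [-0.3, 0.5, -1.5]
opening: 0.0122
```

jog_arm(steps=[{"dx": 0,"dy": 0,"dz": -0.01,"twist": 0},{"dx": 0,"dy": 0,"dz": -0.02,"twist": 0},{"dx": 0,"dy": 0,"dz": -0.02,"twist": 0}])

```text
t: 6.98
tool_pos: [0.4807, 0.0431, 0.0564]
tool_rot: [-3.137, -0.006, 0.005]
contact_force: [-0.0, -0.6, -1.0]
opening: 0.0125
```

jog_arm(steps=[{"dx": 0,"dy": 0,"dz": -0.01,"twist": 0},{"dx": 0,"dy": 0,"dz": -0.015,"twist": 0},{"dx": 0,"dy": 0,"dz": -0.015,"twist": 0}])

```text
t: 7.35
tool_pos: [0.4807, 0.0431, 0.0555]
tool_rot: [-3.137, -0.006, 0.005]
contact_force: [-0.2, -0.3, -1.1]
opening: 0.0127
```

jog_arm(steps=[{"dx": 0,"dy": 0,"dz": -0.01,"twist": 0},{"dx": 0,"dy": 0,"dz": -0.015,"twist": 0},{"dx": 0,"dy": 0,"dz": -0.015,"twist": 0}])

```text
t: 7.72
tool_pos: [0.4806, 0.0431, 0.0545]
tool_rot: [-3.137, -0.006, 0.005]
contact_force: [-0.2, -0.1, -1.8]
opening: 0.0127
```

jog_arm(steps=[{"dx": 0,"dy": 0,"dz": -0.01,"twist": 0},{"dx": 0,"dy": 0,"dz": -0.012,"twist": 0},{"dx": 0,"dy": 0,"dz": -0.012,"twist": 0}])

```text
t: 8.1
tool_pos: [0.4809, 0.043, 0.0542]
tool_rot: [-3.137, -0.006, 0.004]
contact_force: [-0.7, -0.4, 2.8]
opening: 0.0122
```

The collar is felt at TCP z 0.0542 (+2.8 N after -1 N free). Now I'll slide along +x with light contact.

jog_arm(steps=[{"dx": 0.02,"dy": 0,"dz": -0.003,"twist": 0},{"dx": 0.04,"dy": 0,"dz": -0.003,"twist": 0},{"dx": 0.05,"dy": 0,"dz": -0.003,"twist": 0}])

```text
t: 8.48
tool_pos: [0.4841, 0.043, 0.0541]
tool_rot: [-3.137, -0.006, 0.004]
contact_force: [-1.2, 0.9, 3.1]
opening: 0.0121
```

```bash
python3 snap.py 7 wrist
python3 - <<'E'
from h import *
w=load("wrist7"); f=w["frame"]
cv2.imwrite("pics/c7.png",cv2.resize(f[40:240,240:400],None,fx=3,fy=3,interpolation=2)[:,:,::-1])
m=np.zeros((400,640),bool);m[172:244,270:366]=1
uv,p=depthpts(w,m);k=(p[:,2]>.046)&(p[:,2]<.062)&(p[:,0]<.513);uv=uv[k];p=p[k]
A=np.c_[p[:,:2]-[.5,.042],np.ones(len(p))];print(np.linalg.lstsq(A,p[:,2],rcond=None)[0],len(p))
E
```

```text
{'t': 8.525, 'q': [-0.0673, -0.098, 2.0746, 0.0048, 1.1675, 1.4978], 'tool_pos': [0.4842, 0.043, 0.0542], 'tool_rot': [-3.137, -0.006, 0.0034], 'contact_force': [-1.3221, 0.1178, 2.7145], 'wrist_torque': [-0.0578, 0.0922, 0.0224], 'opening': 0.0121}
[-0.03278175  0.00409021  0.05224775] 1792
```

View pics/c7.png

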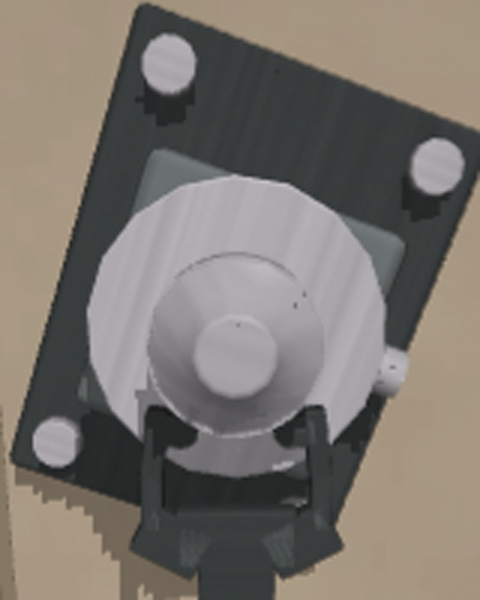

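jog_arm(steps=[{"dx": 0.03,"dy": 0,"dz": -0.002,"twist": 0},{"dx": 0.06,"dy": 0,"dz": -0.002,"twist": 0},{"dx": 0.08,"dy": 0,"dz": -0.002,"twist": 0},{"dx": 0.08,"dy": 0,"dz": -0.002,"twist": 0}])

```text
t: 9.02
tool_pos: [0.4893, 0.043, 0.0542]
tool_rot: [-3.137, -0.006, 0.002]
contact_force: [-0.8, -0.5, 2.4]
opening: 0.0123
```

jog_arm(steps=[{"dx": 0.02,"dy": 0,"dz": -0.002,"twist": 0},{"dx": 0.04,"dy": 0,"dz": -0.002,"twist": 0},{"dx": 0.04,"dy": 0,"dz": -0.002,"twist": 0}])

```text
t: 9.4
tool_pos: [0.4919, 0.043, 0.0542]
tool_rot: [-3.137, -0.006, 0.002]
contact_force: [-0.7, -0.0, 3.3]
opening: 0.0123
```

jog_arm(steps=[{"dx": 0.01,"dy": 0,"dz": -0.002,"twist": 0},{"dx": 0.03,"dy": 0,"dz": -0.002,"twist": 0},{"dx": 0.03,"dy": 0,"dz": -0.002,"twist": 0}])

```text
t: 9.78
tool_pos: [0.4933, 0.043, 0.0541]
tool_rot: [-3.137, -0.006, 0.004]
contact_force: [-3.9, -0.9, 5.9]
opening: 0.0125
```

jog_arm(steps=[{"dx": 0.01,"dy": 0,"dz": -0.002,"twist": 0},{"dx": 0.03,"dy": 0,"dz": -0.002,"twist": 0},{"dx": 0.03,"dy": 0,"dz": -0.002,"twist": 0}])

```text
t: 10.15
tool_pos: [0.4939, 0.043, 0.0542]
tool_rot: [-3.137, -0.007, 0.01]
contact_force: [-7.6, -0.8, 11.0]
opening: 0.0123
```

Contact is at 12 mm short, as expected. The vertical load is rising as well, so I'll ease it while pushing on.

jog_arm(steps=[{"dx": 0.01,"dy": 0,"dz": 0.006,"twist": 0},{"dx": 0.025,"dy": 0,"dz": 0.006,"twist": 0},{"dx": 0.025,"dy": 0,"dz": 0.006,"twist": 0}])

```text
t: 10.52
tool_pos: [0.4939, 0.043, 0.0543]
tool_rot: [-3.137, -0.007, 0.017]
contact_force: [-8.0, 0.7, 8.8]
opening: 0.0126
```

jog_arm(steps=[{"dx": 0.015,"dy": 0,"dz": 0.008,"twist": 0},{"dx": 0.03,"dy": 0,"dz": 0.008,"twist": 0},{"dx": 0.04,"dy": 0,"dz": 0.008,"twist": 0},{"dx": 0.04,"dy": 0,"dz": 0.008,"twist": 0}])

```text
t: 11.02
tool_pos: [0.4943, 0.043, 0.0545]
tool_rot: [-3.137, -0.007, 0.026]
contact_force: [-9.0, 0.2, 10.1]
opening: 0.0124
```

```bash
python3 snap.py 8 wrist side
python3 - <<'E'
from h import *
w=load("wrist8"); f=w["frame"]
cv2.imwrite("pics/c8.png",cv2.resize(f[90:290,220:420],None,fx=3,fy=3,interpolation=2)[:,:,::-1])
print(np.round(w["extrinsics"],4).tolist())
m=np.zeros((400,640),bool);m[172:244,270:366]=1
uv,p=depthpts(w,m);k=(p[:,2]>.046)&(p[:,2]<.062)&(p[:,0]<.525);uv=uv[k];p=p[k]
A=np.c_[p[:,:2]-[.51,.042],np.ones(len(p))];print(np.linalg.lstsq(A,p[:,2],rcond=None)[0],len(p))
print("stop",onz(w,[(318,209)],.0525))
s=load("side8")["frame"];cv2.imwrite("pics/cs8.png",cv2.resize(s[140:240,260:400],None,fx=5,fy=5,interpolation=2)[:,:,::-1])
E
```

```text
{'t': 11.125, 'q': [-0.065, -0.063, 2.0414, 0.0032, 1.1802, 1.4999], 'tool_pos': [0.4943, 0.043, 0.0545], 'tool_rot': [-3.1374, -0.0072, 0.0262], 'contact_force': [-9.0542, -0.7869, 10.8477], 'wrist_torque': [-0.1747, 1.3969, -0.0386], 'opening': 0.0125}
[[0.0034, -0.9465, -0.3227, 0.5749], [-1.0, -0.0046, 0.003, 0.0422], [-0.0044, 0.3227, -0.9465, 0.1951], [0.0, 0.0, 0.0, 1.0]]
[-0.13309082  0.00204967  0.05252164] 2065
stop [[0.52250355 0.04281374 0.0525    ]]
```

View pics/c8.png

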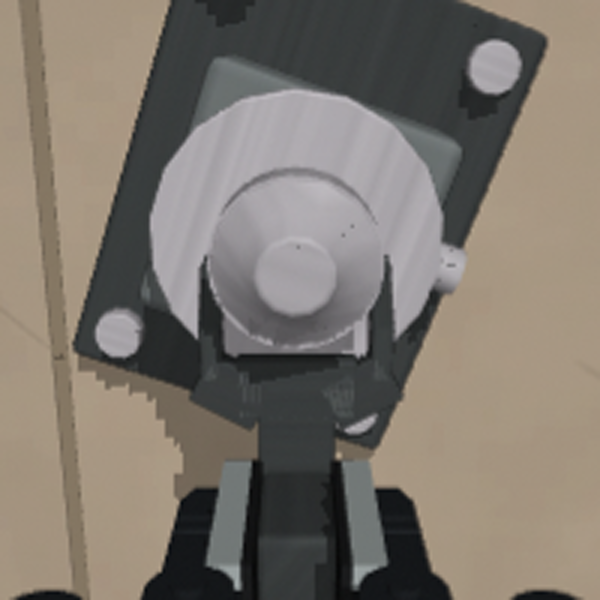

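View pics/cs8.png

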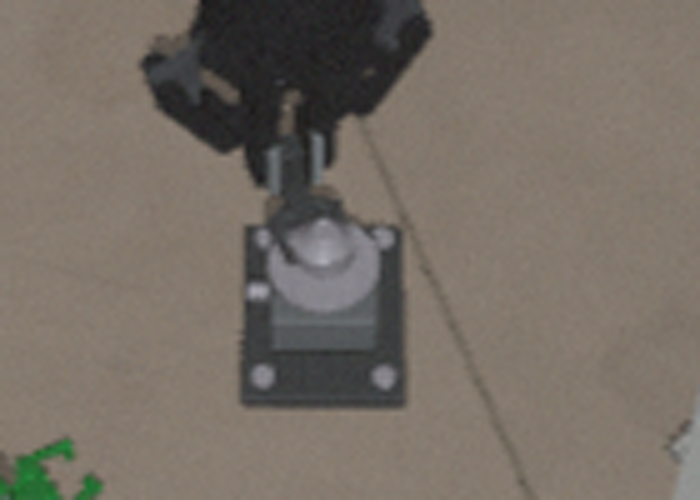

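Run:
```python
from h import *
for n in("wrist7","wrist8"):
    w=load(n); f=w["frame"].astype(int)
    m=np.zeros((400,640),bool);m[60:300,225:415]=1
    uv,p=depthpts(w,m); print(n)
    dark=f[uv[:,1],uv[:,0]].max(1)<95
    for r in range(90,285,8):
        k=(uv[:,1]>=r)&(uv[:,1]<r+4)
        mid=k&(abs(uv[:,0]-318)<8); cl=k&dark&(abs(uv[:,0]-318)<40)&(p[:,2]>.04)
        L=k&(p[:,2]>.043)&(p[:,2]<.056)&(~dark)
        print(r,"x%.4f"%np.median(p[mid][:,0]),"midz %.4f"%np.median(p[mid][:,2]),"darkz",np.round(np.median(p[cl][:,2]),4) if cl.sum()>5 else None,"light collar z",np.round(np.median(p[L][:,2]),4) if L.sum()>5 else None)
```

```text
wrist7
90 x0.5730 midz 0.0094 darkz None light collar z None
98 x0.5672 midz 0.0470 darkz None light collar z 0.0472
106 x0.5637 midz 0.0474 darkz None light collar z 0.0473
114 x0.5597 midz 0.0474 darkz None light collar z 0.0473
122 x0.5561 midz 0.0479 darkz None light collar z 0.0473
130 x0.5532 midz 0.0651 darkz None light collar z 0.0473
138 x0.5501 midz 0.0683 darkz None light collar z 0.0473
146 x0.5469 midz 0.0711 darkz None light collar z 0.0473
154 x0.5435 midz 0.0714 darkz None light collar z 0.0474
162 x0.5401 midz 0.0714 darkz None light collar z 0.0473
170 x0.5364 midz 0.0710 darkz 0.0697 light collar z 0.0474
178 x0.5316 midz 0.0658 darkz 0.0527 light collar z 0.0474
186 x0.5229 midz 0.0474 darkz 0.0522 light collar z 0.0475
194 x0.5184 midz 0.0474 darkz 0.0521 light collar z 0.0473
202 x0.5012 midz 0.0096 darkz 0.0522 light collar z None
210 x0.5108 midz 0.0523 darkz 0.0522 light collar z None
218 x0.5064 midz 0.0524 darkz 0.0523 light collar z None
226 x0.5017 midz 0.0522 darkz 0.0523 light collar z None
234 x0.4969 midz 0.0524 darkz 0.0524 light collar z None
242 x0
[... 1065 characters left out ...]
lar z 0.0474
194 x0.5357 midz 0.0704 darkz 0.0534 light collar z 0.0474
202 x0.5296 midz 0.0643 darkz 0.0525 light collar z 0.0475
210 x0.5211 midz 0.0523 darkz 0.0522 light collar z None
218 x0.5164 midz 0.0524 darkz 0.0524 light collar z None
226 x0.5119 midz 0.0526 darkz 0.0526 light collar z None
234 x0.5072 midz 0.0522 darkz 0.0523 light collar z None
242 x0.5023 midz 0.0524 darkz 0.0526 light collar z None
250 x0.5000 midz 0.0574 darkz 0.0587 light collar z None
258 x0.5001 midz 0.0660 darkz 0.0674 light collar z None
266 x0.5001 midz 0.0738 darkz 0.0746 light collar z None
274 x0.4967 midz 0.0756 darkz 0.0806 light collar z None
282 x0.4922 midz 0.0756 darkz 0.0916 light collar z None
```

Depth rows show the clip lying flat (top z 0.0523) with no slip in the pads. It is 11 mm short of home. The arm yields, so I'll command a slightly longer push.

jog_arm(steps=[{"dx": 0.02,"dy": 0,"dz": 0.012,"twist": 0},{"dx": 0.04,"dy": 0,"dz": 0.012,"twist": 0},{"dx": 0.055,"dy": 0,"dz": 0.012,"twist": 0},{"dx": 0.06,"dy": 0,"dz": 0.012,"twist": 0}], newtons=80)

```text
t: 11.62
tool_pos: [0.4954, 0.0431, 0.0547]
tool_rot: [-3.137, -0.007, 0.037]
contact_force: [-10.2, -1.2, 10.3]
opening: 0.0118
```

jog_arm(steps=[{"dx": 0.025,"dy": 0,"dz": 0.012,"twist": 0},{"dx": 0.045,"dy": 0,"dz": 0.012,"twist": 0},{"dx": 0.065,"dy": 0,"dz": 0.012,"twist": 0},{"dx": 0.08,"dy": 0,"dz": 0.012,"twist": 0}])

```text
t: 12.12
tool_pos: [0.4979, 0.0431, 0.055]
tool_rot: [-3.137, -0.008, 0.047]
contact_force: [-9.9, -0.7, 10.1]
opening: 0.012
```

jog_arm(steps=[{"dx": 0.025,"dy": 0,"dz": 0.005,"twist": 0},{"dx": 0.045,"dy": 0,"dz": 0.005,"twist": 0},{"dx": 0.06,"dy": 0,"dz": 0.005,"twist": 0},{"dx": 0.07,"dy": 0,"dz": 0.005,"twist": 0}])

```text
t: 12.62
tool_pos: [0.5012, 0.0431, 0.0552]
tool_rot: [-3.137, -0.008, 0.051]
contact_force: [-4.8, -0.1, 7.6]
opening: 0.0123
```

jog_arm(steps=[{"dx": 0.02,"dy": 0,"dz": 0,"twist": 0},{"dx": 0.04,"dy": 0,"dz": 0,"twist": 0},{"dx": 0.05,"dy": 0,"dz": 0,"twist": 0},{"dx": 0.05,"dy": 0,"dz": 0,"twist": 0}])

```text
t: 13.12
tool_pos: [0.5047, 0.043, 0.0554]
tool_rot: [-3.137, -0.008, 0.05]
contact_force: [-1.3, 0.0, 3.7]
opening: 0.0119
```

```bash
cat > gap.py <<'E'
import sys
from h import *
w=load(sys.argv[1]); f=w["frame"]
cv2.imwrite(f"pics/g_{sys.argv[1]}.png",cv2.resize(f[90:290,220:420],None,fx=3,fy=3,interpolation=2)[:,:,::-1])
m=np.zeros((400,640),bool);m[60:300,225:415]=1
uv,p=depthpts(w,m);mid=abs(uv[:,0]-318)<7
tf=mid&(p[:,2]>.057)&(p[:,2]<.070)&(p[:,0]<.515)
print("tab front x",np.median(p[tf][:,0]),"-> bore x",np.median(p[tf][:,0])+.031)
st=mid&(p[:,2]>.049)&(p[:,2]<.056)&(p[:,0]<.53); q=p[st];
if len(q)>10: print("strip/ring z",np.polyfit(q[:,0],q[:,2],1),np.median(q[:,2]),q[:,0].max())
k=(p[:,2]>.060)&(p[:,2]<.078)&(p[:,0]>.527)&(abs(p[:,1]-.0426)<.02);print("spindle",cv2.minEnclosingCircle((p[k][:,:2]*1000).astype(np.float32)))
E
python3 snap.py 9 wrist; python3 gap.py wrist9;python3 gap.py wrist8
```

```text
{'t': 13.175, 'q': [-0.0629, -0.0287, 2.0069, 0.0019, 1.1952, 1.5021], 'tool_pos': [0.5046, 0.0431, 0.0553], 'tool_rot': [-3.1373, -0.0079, 0.0497], 'contact_force': [-0.6555, 0.4917, 4.3234], 'wrist_torque': [-0.0714, -0.1109, -0.0045], 'opening': 0.0121}
tab front x 0.5106367660424245 -> bore x 0.5416367660424245
strip/ring z [-0.05382686  0.08100566] 0.053084522813634294 0.523858965953129
spindle ((542.097412109375, 42.78716278076172), 14.301867485046387)
tab front x 0.5000364194240684 -> bore x 0.5310364194240684
strip/ring z [-0.04334985  0.0746317 ] 0.0524255640028915 0.522269861307856
spindle ((542.053466796875, 42.834468841552734), 14.186731338500977)
```

View pics/g_wrist9.png

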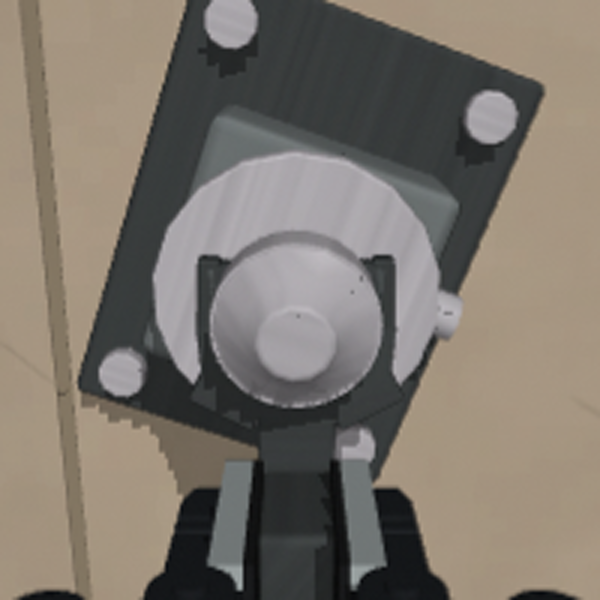

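The ring now surrounds the spindle under the head, about 0.5 mm short. I'll push gently to feel the stop.

jog_arm(steps=[{"dx": 0.01,"dy": 0,"dz": 0,"twist": 0},{"dx": 0.02,"dy": 0,"dz": 0,"twist": 0},{"dx": 0.03,"dy": 0,"dz": 0,"twist": 0},{"dx": 0.03,"dy": 0,"dz": 0,"twist": 0}])

```text
t: 13.68
tool_pos: [0.5058, 0.043, 0.0553]
tool_rot: [-3.137, -0.008, 0.053]
contact_force: [-4.0, -0.7, 6.5]
opening: 0.012
```

jog_arm(steps=[{"dx": 0.02,"dy": 0,"dz": 0,"twist": 0},{"dx": 0.035,"dy": 0,"dz": 0,"twist": 0},{"dx": 0.045,"dy": 0,"dz": 0,"twist": 0},{"dx": 0.045,"dy": 0,"dz": 0,"twist": 0}])

```text
t: 14.18
tool_pos: [0.506, 0.043, 0.0553]
tool_rot: [-3.137, -0.008, 0.064]
contact_force: [-11.9, -0.7, 12.4]
opening: 0.0117
```

```bash
python3 snap.py 10 wrist; python3 gap.py wrist10
```

```text
{'t': 14.225, 'q': [-0.0623, -0.019, 1.9977, 0.001, 1.2041, 1.5027], 'tool_pos': [0.506, 0.0431, 0.0553], 'tool_rot': [-3.1373, -0.0086, 0.0643], 'contact_force': [-12.5549, -1.7628, 12.4487], 'wrist_torque': [-0.1476, 1.6019, -0.0817], 'opening': 0.0122}
tab front x 0.5120108761126583 -> bore x 0.5430108761126583
strip/ring z [-0.06544218  0.08696765] 0.053048962622744195 0.5235877414062172
spindle ((542.1329345703125, 42.57785415649414), 14.216623306274414)
```

The push rose from 4 to 12 N over 0.2 mm: the stop face is on the neck, and the clip is home. I'll relax, then open.

jog_arm(steps=[{"dx": 0,"dy": 0,"dz": 0,"twist": 0},{"dx": 0,"dy": 0,"dz": 0,"twist": 0}])

```text
t: 14.48
tool_pos: [0.5058, 0.043, 0.0555]
tool_rot: [-3.137, -0.009, 0.065]
contact_force: [-2.4, -0.6, 6.0]
opening: 0.012
```

jog_arm(steps=[{"dx": 0,"dy": 0,"dz": 0,"twist": 0},{"dx": 0,"dy": 0,"dz": 0,"twist": 0},{"dx": 0,"dy": 0,"dz": 0,"twist": 0},{"dx": 0,"dy": 0,"dz": 0,"twist": 0}], gripper=130, newtons=40)

```text
t: 14.98
tool_pos: [0.5057, 0.043, 0.0553]
tool_rot: [-3.137, -0.009, 0.066]
contact_force: [-0.0, 0.2, 0.3]
opening: 0.0418
```

jog_arm(steps=[{"dx": 0,"dy": 0,"dz": 0.15,"twist": 0},{"dx": 0,"dy": 0,"dz": 0.4,"twist": 0},{"dx": 0,"dy": 0,"dz": 0.8,"twist": 0},{"dx": -0.2,"dy": 0,"dz": 1.2,"twist": 0},{"dx": -0.2,"dy": 0,"dz": 1.2,"twist": 0}])

```text
t: 15.6
tool_pos: [0.4955, 0.043, 0.1306]
tool_rot: [-3.138, -0.009, 0.055]
contact_force: [-0.8, -0.7, -0.1]
opening: 0.0416
```

```bash
python3 snap.py 11 wrist side scene
python3 - <<'E'
from h import *
w=load("wrist11"); f=w["frame"]
cv2.imwrite("pics/c11.png",cv2.resize(f[40:240,220:420],None,fx=3,fy=3,interpolation=2)[:,:,::-1])
m=np.zeros((400,640),bool);m[40:260,240:400]=1
uv,p=depthpts(w,m);mid=abs(p[:,1]-.0427)<.006
k=mid&(p[:,2]>.070)&(p[:,0]<.522);print("tab top",p[k].mean(0),p[k].min(0),p[k].max(0))
k=mid&(p[:,2]>.049)&(p[:,2]<.056)&(p[:,0]<.527);q=p[k];print("ring z",np.median(q[:,2]),np.polyfit(q[:,0],q[:,2],1))
k=(p[:,2]>.060)&(p[:,0]>.525);print("spindle",cv2.minEnclosingCircle((p[k][:,:2]*1000).astype(np.float32)))
E
```

```text
{'t': 15.75, 'q': [-0.0638, -0.1438, 1.9828, 0.0008, 1.3449, 1.5013], 'tool_pos': [0.4935, 0.0431, 0.1268], 'tool_rot': [-3.1373, -0.0086, 0.0662], 'contact_force': [-0.2151, -0.2135, -1.0794], 'wrist_torque': [-0.0771, -0.0197, 0.0418], 'opening': 0.042}
tab top [0.50537156 0.04260851 0.07481919] [0.49799279 0.03710669 0.07020558] [0.51154357 0.04818548 0.07678693]
ring z 0.0524778933510133 [-0.03196395  0.06910663]
spindle ((541.9846801757812, 42.81619644165039), 14.155623435974121)
```

View pics/c11.png

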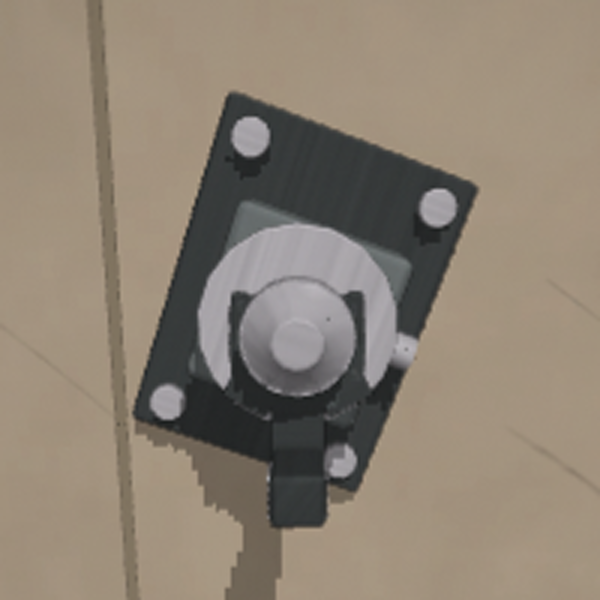

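View pics/scene11.png

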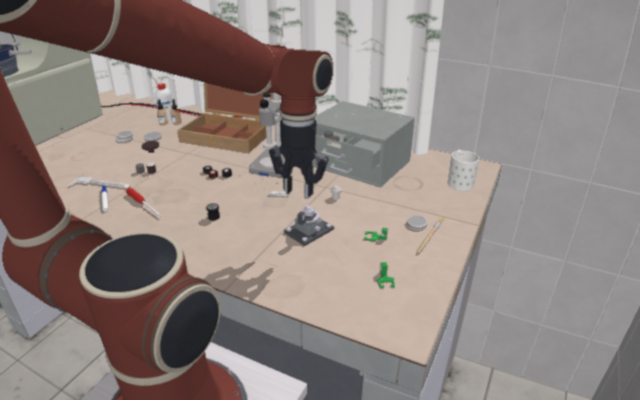

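The crop shows the clip round the spindle with its tab at (299,498). Tab centre is x 0.5048; adding 38 mm gives 0.543, against the axis at 0.542. Its top is z 0.0525, lying on the collar. The scene picture shows the loupe, anvil, test block and green pieces in place. I'm handing in.

Run:
```python
from station import ctrl
print(ctrl.finish_job())
```

```text
the job is handed in; nothing more can be done
None
```

I gripped the dark clip by its tab and lowered it until it touched the collar (felt at about 4 N). I then pushed it along +x into the groove, let go and lifted clear. The job was handed in at about 16 s of the 58 s allowed.

**Push:** the highest sideways reading was about 12.6 N. It peaked near 10 N on the way in and fell to about 1 N as the nibs passed the neck. It then rose from 4 to 12 N over 0.2 mm at the stop. Forces were read at the end of each move and with each picture, not continuously.

**Last checks after release:**
- **Clip position:** the ring centre is at x 0.543 against the axis at 0.542, and y agrees within about 0.2 mm. The clip lies on the collar with its top at z 0.0525, and the gripper is touching nothing.
- **Other objects:** in the last scene picture the loupe, anvil, test block and green pieces look to be where they were. I checked this by eye and did not measure it.

**What went less well:**
- One move call was refused because it left out "twist". Nothing moved.
- The tool tilted about 2.4° during the push and pressed the clip down with up to about 12 N.
- One slope reading suggested the clip was tilting. A closer depth check showed it flat, so that reading was wrong.

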